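Take the temperature of a battery cell in the tester's tray

ROBOT

A 6-joint arm with a two-finger parallel gripper is mounted at the origin on the work surface. World frame = base frame: x ahead of the robot, y to its left, z up, the work surface at z = 0. Lengths are in m, angles in rad, forces in N, time in s.
With the tool pointing down it reaches from about 0.375 to 0.975 m from the base axis. Payload 3.8 kg.
Tool frame: the origin (TCP) lies on the front face of the gripper's body, between the roots of the fingers; the fingertips stand 64 mm ahead of it and the grasp point (between the pads) lies 45 mm ahead of it; z points along the fingers, y is the line along which they close (so a half turn about z gives the same grasp; the last joint's range is limited). The gripper opens to 88 mm and grips with 3 to 60 N. Pads are 18 mm wide; open, the fingers measure 123 mm over their backs; the gripper's body (75 mm by 187 mm) begins 45 mm behind the grasp point.
Start: joints at [1.067, 0.264, 1.604, -0, 1.274, -0.037], TCP at [0.304, 0.603, 0.303] pointing down, gripper open.
Joint ranges: [-2.63, 2.63], [-0.94, 2.18], [0.31, 2.57], [-1.31, 4.45], [0, 2.66], [-2.55, 2.55]. Speed limits (rad/s): [2.57, 2.57, 3.14, 3.14, 3.14, 3.14].

INTERFACE

Orientations are given as a unit quaternion [x, y, z, w].
In Python, from station import r, eyes, job gives the robot as it stands.
- The arm moves only by the tool apply_moves, never from a script. Its argument "series" is a list of rows, each an object with "dp": the shift along the tool's x, y, z as a fraction of full scale, a list of three; "rotation": the turn, a rotation vector about the tool's x, y, z as a fraction of full scale, a list of three. A call has exactly 8 rows; each row shifts and turns the commanded pose from where the row before left it, along the tool's axes as they then stand; what a row does not reach is not made up. Full scale, the value 1, is 10 cm for a shift and 4 degrees for a turn. A row lasts 1/8 s, in which the tool goes at most 62.5 mm and 10.7 degrees, less where a joint would pass 70% of its speed; a pose out of reach is approached as far as the arm can. A call with a number of a shift or a turn outside -1 to 1 is refused whole. A call with a gripper value outside its range is refused whole. "claw" is the closure, from -1 (fully open) to 1 (shut), set as the call begins (left out, the last holds). The fingers move at their own pace and stop on an object; "newtons" is the grip in N (left out, the last holds). Time passes only in rows, so rows that do not move let the fingers close, or fill a call up. It gives the time, the measured TCP pose, the force, the opening and the grip force at its end, in the units of the state.
- r.get_state(): the state, without advancing time (a new reading comes with each control period).
- eyes.snapshot(name): name is "side" or "top" or "wrist"; returns a dict with "pixels" (480x640x3 uint8, red, green, blue), "camera_matrix" (3x3 intrinsics, pixels), "k1" (the pictures are not rectified: a ray, as slopes to the right and down, at radius r is drawn at 1 + k1 r^2 times it, then the intrinsics apply), "position" and "orientation" of the camera in the world. Camera axes: x right, y down, z forward; pixel columns grow to the right and rows downward; lengths in m; the calibration is good to about 2 mm. A picture is of the moment at which its call begins. There is no depth.
- job.hand_in(): hands the job in; it is judged then, once.
The state is a dict: "time_s": time; "qpos": joint angles; "joint_vel": joint speeds; "tau": joint torques, N m; "eef_pos": TCP position; "orientation": TCP orientation; "ft_force": force on the tool from outside, world axes, zero at the start; "ft_torque": the same for the moment, N m; "width": opening from 0.0 (shut) to 1.0 (fully open); "grasp_force": force on a finger pad.
Only numpy, scipy, OpenCV 4.12 (cv2) and the standard library are available. Lean on these libraries where they do the work, as an engineer would, in place of code of your own. Each camera call takes 0.05 s, during which the arm holds its last target. There are 200 camera calls.

TASK

Pull the battery tester's tray out to its stop, then take the contact thermometer out of its stand and hold it upright with its copper tip pressing lightly inside the yellow ring on the marked battery, the sprung tip pushed about half-way in, never hard against its end. Touch the batteries with nothing but the tip, keep off the unmarked battery altogether, leave the other things on the bench where they are, and finish while still holding the thermometer on the spot.

Things in the scene. Friction and masses are not known exactly. Their poses are not given: they have to be found in the camera images.
- tester: Battery tester: fixed grey bench housing 260 (x) x 360 (y) x 125 mm high, with a pull-out tray in its upper half. Origin: middle of its lower front edge, on the bench; x axis from front to back, z up. The front (white tray panel, dark bow handle) faces the robot (-x); the shut panel's face stands 8 mm ahead of the origin. Closed top: the batteries are seen only with the tray out.
- tray (a joint): Tray's travel (m) along the tester's -x: 0 shut, 0.17 at its stop; starts 0 to 20 mm out. About 2 N of friction; stays where left. Open aluminium pan with 4 mm walls and a divider along the tester's x: two bays, each 153 mm wide (y), 207 mm long. Heights above the bench: floor 52 mm, side and divider rims 82 mm, front panel's upper edge 118 mm.
- tray_handle (a point): Middle of the tray's handle: a dark steel round bar 10 mm thick, 110 mm long along the tester's y, 45 mm clear in front of the panel (centre to panel), 100 mm above the bench, with a leg to the panel at either end. Moves with the tray.
- battery_marked: The marked battery: a flat black two-cell laptop pack 100 (x) x 125 (y) x 8 mm, about 190 g, lying loose in one of the two bays of the tray (either one), its axes within 4 degrees of the tester's; it rides along with the tray. Origin: centre of the underside; z up. Its two cells lie side by side along y; one bears a yellow ring.
- spot (a point): Centre of the yellow ring (28 mm outside, 20 mm inside diameter) on the top face of one cell of the marked battery, 60 mm above the bench. In the battery's frame at x -8, y +30, z 8 mm. z up.
- battery_plain: The unmarked battery in the other bay: the same pack with a white paper label and no ring. Origin: centre of the underside.
- thermometer: Pen-type contact thermometer, about 100 g, upright in its stand, tip down: white flat-sided grip with an orange band, 30 (x) x 22 (y) x 110 mm tall, over a steel stem 7 mm thick with a sprung copper tip. Origin: centre of the grip's underside, z up; grip from z 0 to 111 mm, stem 0 to -40 mm, tip's face at -54 mm. The lowest 22 mm of the grip sit in the stand's cup; lift it straight up.
- tip_point (a point): Centre of the flat lower face of the copper tip (9 mm across), on the thermometer's axis, 54 mm below its origin with the tip out, up to 8 mm less with the tip pushed in.
- tip (a joint): How far the sprung tip is pushed into the stem (m): 0 out, 0.008 at its end. It begins to move at about 0.5 N and then takes 0.45 N more per mm: 2.3 N half-way in, 4.1 N at its end.
- stand: Fixed stand of the thermometer: black square cup, 44 x 36 mm outside, 90 mm high, on a dark steel foot plate 90 x 80 x 8 mm. Origin: centre of the underside, on the bench; its axes are those of the thermometer standing in it, whose origin is 68 mm above the bench; a lift of 80 mm brings the tip clear of the cup.
- cleaner: Closed clear bottle with a blue cap, 58 mm across, 140 mm high, standing on the bench beyond the stand. Origin: centre of its underside. Not part of the job.
- driver: Small red-handled screwdriver, 150 mm long, 26 mm thick, lying on the bench between the robot and the tester. Origin: its underside at mid-length; it lies along its x axis. Not part of the job.
- fan: Flat black laptop fan, 70 x 70 x 12 mm, lying on the bench to the left. Origin: centre of its underside. Not part of the job.
- dish: Small steel screw dish, 84 mm across, 22 mm high, on the bench to the left. Origin: centre of its underside. Not part of the job.
Mind the look-alikes: they are no part of the job. Several things have the shape of the thermometer; the one meant has the colours described above. Of the things that look like the stand, take the one that is farthest to the robot's right at the start.

How it is judged:
On the way, in this order (a step that is already met when the one before it is completed fails the run):
1. the tray is pulled out to its stop (value of joint tray above 0.163 m), for 0.2 s.
2. the thermometer is in the gripper and lifted clear of its stand (height (world z) of tip_point above 0.085 m and contact force between the fingers and thermometer above 1 N and contact force between thermometer and stand below 0.05 N), for 0.1 s.
At the end, for the whole second after the job is handed in: Tray within 10 mm of its stop; thermometer held in the gripper, clear of stand and tester, still and upright within 8 degrees; tip centre within 7 mm of the ring's centre, pressing the cell with 0.8 to 5 N, the sprung tip pushed in 1.5 to 7 mm of its 8 mm (value of joint tray above 0.16 m and horizontal distance between tip_point and spot below 0.007 m and distance between tip_point and spot below 0.008 m and value of joint tip between 0.0015 and 0.007 m and contact force between thermometer and battery_marked between 0.8 and 5 N and angle between thermometer's own z axis and vertical below 0.14 rad and contact force between the fingers and thermometer above 1 N and contact force between thermometer and stand below 0.05 N and contact force between thermometer and tester below 0.05 N and linear speed of thermometer below 0.01 m/s); the arm keeps its last pose, push and grip.
It fails at once if the probe is pressed hard on the marked battery (over 10 N) (contact force between thermometer and battery_marked above 10 N).
It fails at once if the gripper or arm touches a battery (contact force between any of the fingers, the arm and battery_marked above 0.3 N or contact force between any of the fingers, the arm and battery_plain above 0.3 N).
It fails at once if the thermometer touches the unmarked battery (contact force between thermometer and battery_plain above 0.3 N).
It fails at once if a bystander on the bench is moved more than 15 mm (distance of any of cleaner, driver, fan, dish from where it was at the start of the episode above 0.015 m).
It also fails if it takes over 58 s, if anything falls off the work surface, if the arm or the gripper's body presses on something with over 40 N, if the wrist force passes 120 N, or if a joint passes its speed limit or range.

## Working session

There is one attempt and no reset: what is moved stays moved. The work goes in short steps, Python scripts to look and compute and a tool call to move; the robot and the scene stay as the last step left them, time stands still between calls to the robot, and variables do not carry over. Pictures are saved under pics/ and viewed, at most 10 in all, crops included, and the job is handed in when it is done.

Besides the shell and the picture viewer there is one more tool, called after ">>>" by a JSON object that holds its "api" and its "payload", one argument or row to a line. apply_moves: Moves the arm, as the interface text tells. Its arguments: {"type":"object","properties":{"series":{"type":"array"},"claw":{"type":"number"},"newtons":{"type":"number"}},"required":["series"]}

```bash
ls; mkdir -p pics; cat > h.py <<'E'
import numpy as np, cv2, pickle
from scipy.spatial.transform import Rotation as R
def snap(name,out):
    from station import eyes
    s=eyes.snapshot(name); pickle.dump(s,open(f'pics/{out}.pkl','wb'))
    cv2.imwrite(f'pics/{out}.png',s['pixels'][:,:,::-1]); return s
def load(o): return pickle.load(open(f'pics/{o}.pkl','rb'))
def rot(s):
    o=np.array(s['orientation']); return o if o.shape==(3,3) else R.from_quat(o).as_matrix()
def ray(s,uv):
    K=np.array(s['camera_matrix']);k=s['k1']
    d=np.array([(uv[0]-K[0,2])/K[0,0],(uv[1]-K[1,2])/K[1,1]]);x=d.copy()
    for _ in range(30): x=d/(1+k*(x@x))
    return np.array(s['position']),rot(s)@np.array([x[0],x[1],1])
def atz(s,uv,z):
    p,d=ray(s,uv); return p+d*(z-p[2])/d[2]
def tri(*a):
    A=np.zeros((3,3));b=np.zeros(3)
    for s,uv in a:
        p,d=ray(s,uv);d=d/np.linalg.norm(d);M=np.eye(3)-np.outer(d,d);A+=M;b+=M@p
    x=np.linalg.solve(A,b); return x,[np.linalg.norm(np.cross(x-ray(s,uv)[0],ray(s,uv)[1]/np.linalg.norm(ray(s,uv)[1]))) for s,uv in a]
def proj(s,X):
    K=np.array(s['camera_matrix']);c=rot(s).T@(np.array(X)-s['position']);x=c[:2]/c[2];x=x*(1+s['k1']*(x@x))
    return K[:2,:2]@x+K[:2,2]
E
python3 - <<'E'
from h import *
a=[snap(n,n+'0') for n in('side','top')]
for s in a: print(s['position'],s['orientation'],s['camera_matrix'],s['k1'])
from station import r
print(r.get_state())
E
```

```text
pics
[ 0.15581551 -0.47142934  0.83416893] [ 0.88739128 -0.3043706   0.10498598 -0.3299594 ] [[476.77870577   0.         318.69809386]
 [  0.         476.77870577 245.97057159]
 [  0.           0.           1.        ]] 0.04183047230575366
[0.40983038 0.02154905 1.06791299] [-0.702381    0.70848836 -0.04268825  0.05369257] [[433.16224176   0.         320.94657766]
 [  0.         433.16224176 247.03544148]
 [  0.           0.           1.        ]] -0.01829436289852084
{'time_s': 0.1, 'qpos': array([ 1.06710051e+00,  2.64669396e-01,  1.60522243e+00,  1.89706698e-05,
        1.27366170e+00, -3.69222689e-02]), 'joint_vel': array([-0.00126086, -0.00318918, -0.00165628,  0.00167081,  0.00113461,
       -0.00152106]), 'tau': array([-3.20510417e-04, -5.03621578e+01, -3.58072114e+01,  7.30933528e-02,
        2.34102557e-02, -3.12329848e-05]), 'eef_pos': array([0.30352526, 0.60235044, 0.30152614]), 'orientation': array([ 2.31276398e-01,  9.72887592e-01, -9.42412438e-04, -2.70542487e-04]), 'ft_force': array([ 0.84987738,  0.62122393, -0.43672327]), 'ft_torque': array([0.00731234, 0.0094644 , 0.05614533]), 'grasp_force': 0.0, 'width': 1.0007591978185395}
```

View pics/side0.png

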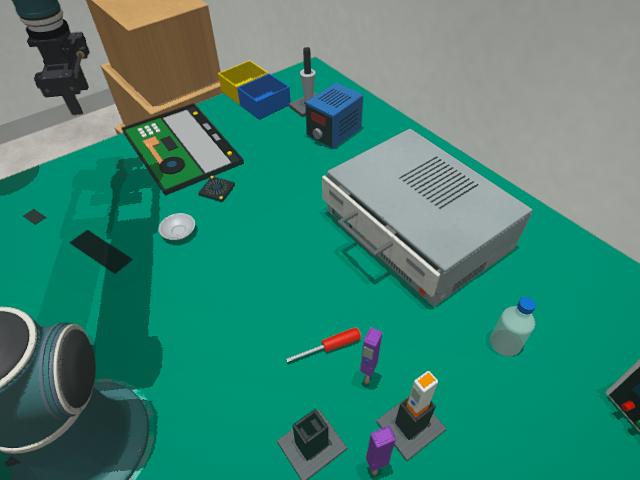

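View pics/top0.png

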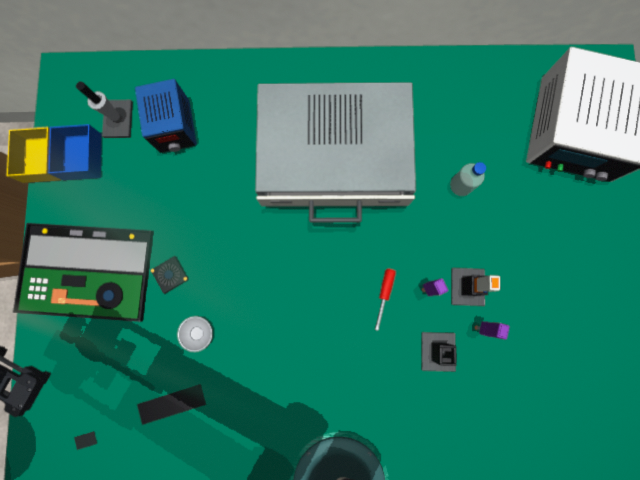

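Side view: tester at (430,220), its handle at (365,260). Thermometer-shaped candidates are purple (371,355), purple (380,450) and white with orange (424,390). Only the last has the described colours, and it stands in the right-most stand; the empty stand is at (310,440). Next is an enlarged crop to confirm.

```bash
python3 - <<'E'
from h import *
def c(n,x,y,w,h,f): return cv2.resize(cv2.imread(f'pics/{n}.png')[y:y+h,x:x+w],None,fx=f,fy=f,interpolation=cv2.INTER_CUBIC)
a=np.hstack([c('side0',360,360,100,75,4),c('top0',420,250,100,75,4)])
b=np.hstack([c('side0',320,180,133,100,3)[:300,:399],c('top0',290,180,100,75,4)])
b=cv2.resize(b,(800,300)); cv2.imwrite('pics/crop1.png',np.vstack([a,b]))
E
```

```text
(no output)
```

View pics/crop1.png

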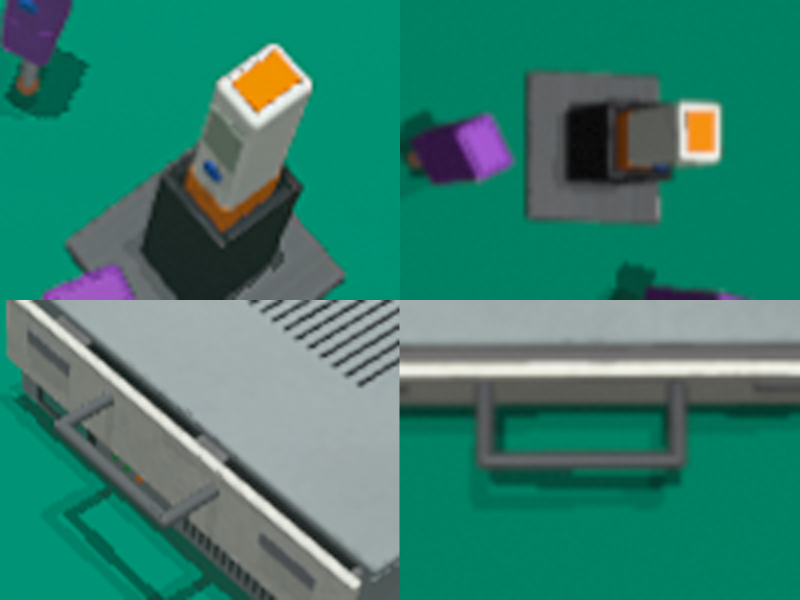

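The crop confirms it: white grip with an orange band in the right-most stand, top centre at side (427,381) / top (495,283). The bar's ends are at side (341,221) and (374,254), and at top (311,220) and (360,220).

```bash
python3 - <<'E'
from h import *
s,t=load('side0'),load('top0')
print('thermtop',tri((s,(427,380.7)),(t,(495,283))))
print('h1',tri((s,(340.7,221.3)),(t,(311.2,220))));print('h2',tri((s,(374.3,254)),(t,(360,220))))
for a in[(451.75,267.75),(485,269.25),(484.75,305.5),(451.75,304.5)]: print('foot',atz(t,a,.008))
for n,b in [('topfoot purple',(424,290)),('purple2 foot',(478,328)),('driver',(388,272)),('drv2',(378,329)),('cleaner foot',(460,185))]: print(n,atz(t,b,0))
for a in[(311.2,220),(360,220)]: print('hz.1',atz(t,a,.1))
print('roof',atz(t,(257,193),.125),atz(t,(414,193),.125))
from station import r; print(r.get_state()['orientation'],R.from_quat(r.get_state()['orientation']).as_matrix())
E
```

```text
thermtop (array([ 0.45543809, -0.32090764,  0.17832081]), [np.float64(0.0012996946544744667), np.float64(0.001299694654474484)])
h1 (array([0.6058253 , 0.05714806, 0.10189231]), [np.float64(0.001269464137012106), np.float64(0.0012694641370120628)])
h2 (array([ 0.60379712, -0.0530197 ,  0.10022755]), [np.float64(7.240069619646747e-05), np.float64(7.240069619644347e-05)])
foot [ 0.50112605 -0.28209278  0.008     ]
foot [ 0.49667151 -0.36311214  0.008     ]
foot [ 0.40886086 -0.35745019  0.008     ]
foot [ 0.41199814 -0.27785931  0.008     ]
topfoot purple [ 0.44783009 -0.21394313  0.        ]
purple2 foot [ 0.35503006 -0.34093734  0.        ]
driver [ 0.49278772 -0.1271356   0.        ]
drv2 [ 0.35468668 -0.09908912  0.        ]
cleaner foot [ 0.71154241 -0.31552992  0.        ]
hz.1 [0.60509524 0.05786237 0.1       ]
hz.1 [ 0.60390559 -0.05307629  0.1       ]
roof [0.66305409 0.17827424 0.125     ] [ 0.65894892 -0.17271571  0.125     ]
[ 2.31276398e-01  9.72887592e-01 -9.42412438e-04 -2.70542487e-04] [[-8.93022309e-01  4.50011367e-01 -9.62330366e-04]
 [ 4.50012386e-01  8.93020679e-01 -1.70858255e-03]
 [ 9.04993479e-05 -1.95886292e-03 -9.99998077e-01]]
```

```bash
cat >> h.py <<'E'
def plan(pos,yaw,n,dec=2):
    "yaw: world angle (deg) of the tool's y axis, tool down; prints rounded rows"
    from station import r
    st=r.get_state();p=np.array(st['eef_pos']);q=R.from_quat(st['orientation'])
    a=np.radians(yaw);y=np.array([np.cos(a),np.sin(a),0]);z=np.array([0,0,-1.]);T=R.from_matrix(np.stack([np.cross(y,z),y,z],1))
    print('at',p.round(4),'force',st['ft_force'].round(2),'w',round(st['width'],3),'g',round(st['grasp_force'],2),'t',st['time_s'],'q6',st['qpos'].round(2))
    for i in range(n):
        rv=((q.inv()*T).as_rotvec(degrees=True)/(n-i)/4).round(2)
        dp=(q.inv().apply((np.array(pos)-p)/(n-i))/.1).round(dec)
        p=p+q.apply(dp*.1);q=q*R.from_rotvec(rv*4,degrees=True)
        print('{"dp":%s,"rotation":%s},'%(dp.tolist(),rv.tolist()))
    print('end',p.round(4))
E
python3 -c "
from h import *
plan([.602,.002,.26],-.7,16)"
```

```text
at [0.3035 0.6024 0.3015] force [ 0.85  0.62 -0.44] w 1.001 g 0.0 t 0.1 q6 [ 1.07  0.26  1.61  0.    1.27 -0.04]
{"dp":[-0.34, -0.25, 0.03],"rotation":[-0.0, 0.0, 1.0]},
{"dp":[-0.35, -0.23, 0.03],"rotation":[-0.0, 0.0, 1.0]},
{"dp":[-0.37, -0.2, 0.03],"rotation":[-0.0, 0.0, 1.0]},
{"dp":[-0.38, -0.18, 0.03],"rotation":[-0.0, 0.0, 1.0]},
{"dp":[-0.39, -0.15, 0.03],"rotation":[-0.0, 0.0, 1.0]},
{"dp":[-0.4, -0.12, 0.02],"rotation":[-0.0, 0.0, 1.0]},
{"dp":[-0.41, -0.09, 0.03],"rotation":[-0.0, 0.0, 1.0]},
{"dp":[-0.41, -0.06, 0.02],"rotation":[-0.0, 0.0, 1.0]},
{"dp":[-0.42, -0.04, 0.03],"rotation":[-0.0, 0.0, 1.0]},
{"dp":[-0.42, -0.01, 0.02],"rotation":[-0.0, 0.0, 1.0]},
{"dp":[-0.42, 0.02, 0.03],"rotation":[-0.0, 0.0, 1.0]},
{"dp":[-0.41, 0.05, 0.02],"rotation":[-0.0, 0.0, 1.0]},
{"dp":[-0.41, 0.08, 0.03],"rotation":[-0.0, 0.01, 1.0]},
{"dp":[-0.4, 0.11, 0.02],"rotation":[-0.01, 0.0, 1.0]},
{"dp":[-0.4, 0.14, 0.03],"rotation":[-0.0, 0.01, 0.99]},
{"dp":[-0.38, 0.17, 0.02],"rotation":[-0.01, 0.0, 1.0]},
end [0.6018 0.0024 0.2602]
```

>>> {"api": "apply_moves", "payload": {
  "series": [
    {"dp": [-0.34,-0.25,0.03],"rotation": [0,0,1]},
    {"dp": [-0.35,-0.23,0.03],"rotation": [0,0,1]},
    {"dp": [-0.37,-0.2,0.03],"rotation": [0,0,1]},
    {"dp": [-0.38,-0.18,0.03],"rotation": [0,0,1]},
    {"dp": [-0.39,-0.15,0.03],"rotation": [0,0,1]},
    {"dp": [-0.4,-0.12,0.02],"rotation": [0,0,1]},
    {"dp": [-0.41,-0.09,0.03],"rotation": [0,0,1]},
    {"dp": [-0.41,-0.06,0.02],"rotation": [0,0,1]}
  ],
  "claw": 0.09,
  "newtons": 20
}}

```text
time_s: 1.1
eef_pos: [0.4536, 0.3015, 0.2801]
orientation: [0.491, 0.871, -0.0, -0.0]
ft_force: [0.9, 0.2, -0.2]
width: 0.454
grasp_force: 0.0
```

>>> {"api": "apply_moves", "payload": {
  "series": [
    {"dp": [-0.42,-0.04,0.03],"rotation": [0,0,1]},
    {"dp": [-0.42,-0.01,0.02],"rotation": [0,0,1]},
    {"dp": [-0.42,0.02,0.03],"rotation": [0,0,1]},
    {"dp": [-0.41,0.05,0.02],"rotation": [0,0,1]},
    {"dp": [-0.41,0.08,0.03],"rotation": [0,0,1]},
    {"dp": [-0.4,0.11,0.02],"rotation": [0,0,1]},
    {"dp": [-0.4,0.14,0.03],"rotation": [0,0,1]},
    {"dp": [-0.38,0.17,0.02],"rotation": [0,0,1]}
  ]
}}

```text
time_s: 2.1
eef_pos: [0.6021, 0.0015, 0.26]
orientation: [0.713, 0.702, -0.0, -0.0]
ft_force: [-0.3, 1.2, -0.2]
width: 0.454
grasp_force: 0.0
```

```bash
python3 -c "
from h import *
plan([.602,.002,.143],-.7,8)"
```

```text
at [0.6021 0.0015 0.26  ] force [-0.31  1.22 -0.19] w 0.454 g 0.0 t 2.1 q6 [-0.04  0.16  1.81  0.    1.17 -0.02]
{"dp":[0.0, 0.0, 0.15],"rotation":[-0.0, -0.0, -0.01]},
{"dp":[0.0, 0.0, 0.15],"rotation":[-0.0, -0.0, -0.01]},
{"dp":[0.0, 0.0, 0.15],"rotation":[-0.0, -0.0, -0.0]},
{"dp":[0.0, 0.0, 0.14],"rotation":[-0.0, -0.0, -0.01]},
{"dp":[0.0, 0.0, 0.15],"rotation":[-0.0, -0.0, -0.0]},
{"dp":[0.0, 0.0, 0.14],"rotation":[-0.0, -0.0, -0.01]},
{"dp":[0.0, 0.0, 0.15],"rotation":[-0.01, -0.0, -0.0]},
{"dp":[0.0, 0.0, 0.14],"rotation":[-0.0, -0.0, -0.01]},
end [0.602  0.0016 0.143 ]
```

>>> {"api": "apply_moves", "payload": {
  "series": [
    {"dp": [0,0,0.15],"rotation": [0,0,0]},
    {"dp": [0,0,0.15],"rotation": [0,0,0]},
    {"dp": [0,0,0.15],"rotation": [0,0,0]},
    {"dp": [0,0,0.14],"rotation": [0,0,0]},
    {"dp": [0,0,0.15],"rotation": [0,0,0]},
    {"dp": [0,0,0.14],"rotation": [0,0,0]},
    {"dp": [0,0,0.15],"rotation": [0,0,0]},
    {"dp": [0,0,0.14],"rotation": [0,0,0]}
  ]
}}

```text
time_s: 3.1
eef_pos: [0.602, 0.0028, 0.1427]
orientation: [0.712, 0.702, -0.0, -0.0]
ft_force: [0.0, 0.3, -0.0]
width: 0.456
grasp_force: 0.0
```

>>> {"api": "apply_moves", "payload": {
  "series": [
    {"dp": [0,0,0],"rotation": [0,0,0]},
    {"dp": [0,0,0],"rotation": [0,0,0]},
    {"dp": [0,0,0],"rotation": [0,0,0]},
    {"dp": [0,0,0],"rotation": [0,0,0]},
    {"dp": [0,0,0],"rotation": [0,0,0]},
    {"dp": [0,0,0],"rotation": [0,0,0]},
    {"dp": [0,0,0],"rotation": [0,0,0]},
    {"dp": [0,0,0],"rotation": [0,0,0]}
  ],
  "claw": 1,
  "newtons": 15
}}

```text
time_s: 4.1
eef_pos: [0.6027, 0.0028, 0.1445]
orientation: [0.712, 0.702, 0.001, 0.001]
ft_force: [1.5, 0.1, 5.7]
width: 0.102
grasp_force: 14.4
```

>>> {"api": "apply_moves", "payload": {
  "series": [
    {"dp": [0,-0.03,0],"rotation": [0,0,0]},
    {"dp": [0,-0.06,0],"rotation": [0,0,0]},
    {"dp": [0,-0.1,0],"rotation": [0,0,0]},
    {"dp": [0,-0.1,0],"rotation": [0,0,0]},
    {"dp": [0,-0.1,0],"rotation": [0,0,0]},
    {"dp": [0,-0.1,0],"rotation": [0,0,0]},
    {"dp": [0,-0.1,0],"rotation": [0,0,0]},
    {"dp": [0,-0.1,0],"rotation": [0,0,0]}
  ]
}}

```text
time_s: 5.1
eef_pos: [0.5331, 0.0032, 0.1445]
orientation: [0.712, 0.703, 0.0, 0.001]
ft_force: [2.6, -2.0, 6.3]
width: 0.1
grasp_force: 14.3
```

>>> {"api": "apply_moves", "payload": {
  "series": [
    {"dp": [0,-0.1,0],"rotation": [0,0,0]},
    {"dp": [0,-0.1,0],"rotation": [0,0,0]},
    {"dp": [0,-0.1,0],"rotation": [0,0,0]},
    {"dp": [0,-0.1,0],"rotation": [0,0,0]},
    {"dp": [0,-0.1,0],"rotation": [0,0,0]},
    {"dp": [0,-0.1,0],"rotation": [0,0,0]},
    {"dp": [0,-0.1,0],"rotation": [0,0,0]},
    {"dp": [0,-0.1,0],"rotation": [0,0,0]}
  ]
}}

```text
time_s: 6.1
eef_pos: [0.4532, 0.0038, 0.1445]
orientation: [0.711, 0.703, -0.0, 0.001]
ft_force: [2.4, -5.0, 6.2]
width: 0.102
grasp_force: 14.2
```

>>> {"api": "apply_moves", "payload": {
  "series": [
    {"dp": [0,-0.05,0],"rotation": [0,0,0]},
    {"dp": [0,-0.05,0],"rotation": [0,0,0]},
    {"dp": [0,-0.03,0],"rotation": [0,0,0]},
    {"dp": [0,-0.03,0],"rotation": [0,0,0]},
    {"dp": [0,0,0],"rotation": [0,0,0]},
    {"dp": [0,0,0],"rotation": [0,0,0]},
    {"dp": [0,0,0],"rotation": [0,0,0]},
    {"dp": [0,0,0],"rotation": [0,0,0]}
  ]
}}

```text
time_s: 7.1
eef_pos: [0.4427, 0.0039, 0.1448]
orientation: [0.712, 0.703, 0.005, 0.006]
ft_force: [22.1, -5.7, -14.1]
width: 0.105
grasp_force: 16.1
```

>>> {"api": "apply_moves", "payload": {
  "series": [
    {"dp": [0,0.02,0],"rotation": [0,0,0]},
    {"dp": [0,0.02,0],"rotation": [0,0,0]},
    {"dp": [0,0,0],"rotation": [0,0,0]},
    {"dp": [0,0,0],"rotation": [0,0,0]},
    {"dp": [0,0,0],"rotation": [0,0,0]},
    {"dp": [0,0,0],"rotation": [0,0,0]},
    {"dp": [0,0,0],"rotation": [0,0,0]},
    {"dp": [0,0,0],"rotation": [0,0,0]}
  ]
}}

```text
time_s: 8.1
eef_pos: [0.4433, 0.0039, 0.1446]
orientation: [0.711, 0.703, 0.001, 0.003]
ft_force: [8.1, -6.0, -0.2]
width: 0.099
grasp_force: 14.8
```

>>> {"api": "apply_moves", "payload": {
  "series": [
    {"dp": [0,0,0],"rotation": [0,0,0]},
    {"dp": [0,0,0],"rotation": [0,0,0]},
    {"dp": [0,0,0],"rotation": [0,0,0]},
    {"dp": [0,0,-0.1],"rotation": [0,0,0]},
    {"dp": [0,0,-0.3],"rotation": [0,0,0]},
    {"dp": [0,0,-0.5],"rotation": [0,0,0]},
    {"dp": [0,0,-0.6],"rotation": [0,0,0]},
    {"dp": [0,0,-0.5],"rotation": [0,0,0]}
  ],
  "claw": 0.09
}}

```text
time_s: 9.1
eef_pos: [0.4408, 0.0051, 0.3468]
orientation: [0.712, 0.703, 0.001, 0.001]
ft_force: [1.4, -0.0, -0.1]
width: 0.459
grasp_force: 0.0
```

```bash
python3 -c "
from h import *
plan([.455,-.19,.345],-3,8)
for n in('side','top','wrist'): snap(n,n+'1')
w=[cv2.imread('pics/%s1.png'%n) for n in('side','top')]
cv2.imwrite('pics/pair.png',np.hstack([cv2.resize(w[0][120:420,300:500],(400,600)),cv2.resize(w[1][150:450,240:440],(400,600))]))"
```

```text
at [0.4408 0.0051 0.3468] force [ 1.41 -0.02 -0.1 ] w 0.459 g 0.0 t 9.1 q6 [-0.05 -0.22  2.02  0.    1.34 -0.03]
{"dp":[-0.24, 0.02, 0.0],"rotation":[0.0, -0.0, 0.07]},
{"dp":[-0.24, 0.02, 0.0],"rotation":[0.0, -0.0, 0.07]},
{"dp":[-0.24, 0.02, 0.0],"rotation":[0.0, -0.0, 0.07]},
{"dp":[-0.25, 0.03, 0.0],"rotation":[0.01, -0.0, 0.07]},
{"dp":[-0.24, 0.03, 0.0],"rotation":[0.0, -0.0, 0.07]},
{"dp":[-0.25, 0.03, 0.01],"rotation":[0.01, -0.0, 0.07]},
{"dp":[-0.24, 0.02, 0.0],"rotation":[0.0, -0.0, 0.07]},
{"dp":[-0.25, 0.03, 0.01],"rotation":[0.01, -0.0, 0.08]},
end [ 0.455  -0.1904  0.3448]
```

View pics/pair.png

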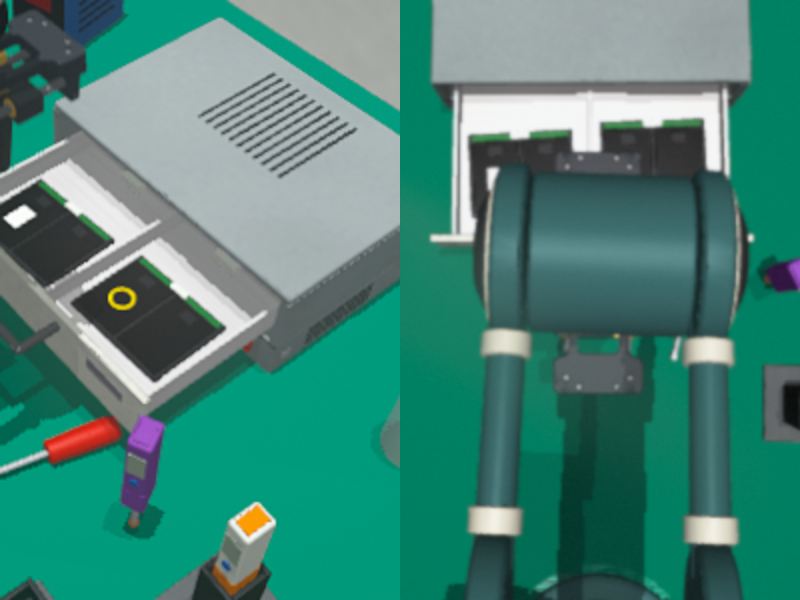

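The tray is out. The yellow ring shows at side (361,269), so the marked battery is in the right bay; the plain battery with the white label is in the left bay.

```bash
python3 -c "
from h import *
print('spot',atz(load('side1'),(361,269),.06))
plan([.455,-.3205,.29],-3,8)"
```

```text
spot [ 0.58031809 -0.04295104  0.06      ]
at [0.4425 0.005  0.348 ] force [ 0.21 -0.59  0.2 ] w 0.451 g 0.0 t 9.25 q6 [-0.05 -0.22  2.02  0.    1.34 -0.03]
{"dp":[-0.41, 0.02, 0.07],"rotation":[0.01, 0.0, 0.07]},
{"dp":[-0.41, 0.02, 0.07],"rotation":[0.01, 0.0, 0.07]},
{"dp":[-0.41, 0.02, 0.07],"rotation":[0.02, 0.0, 0.07]},
{"dp":[-0.4, 0.03, 0.07],"rotation":[0.01, 0.0, 0.07]},
{"dp":[-0.41, 0.03, 0.08],"rotation":[0.02, 0.0, 0.07]},
{"dp":[-0.4, 0.03, 0.07],"rotation":[0.01, 0.0, 0.07]},
{"dp":[-0.4, 0.03, 0.08],"rotation":[0.02, 0.0, 0.07]},
{"dp":[-0.41, 0.04, 0.07],"rotation":[0.01, 0.0, 0.08]},
end [ 0.455  -0.3206  0.2902]
```

>>> {"api": "apply_moves", "payload": {
  "series": [
    {"dp": [-0.41,0.02,0.07],"rotation": [0.01,0,0.07]},
    {"dp": [-0.41,0.02,0.07],"rotation": [0.01,0,0.07]},
    {"dp": [-0.41,0.02,0.07],"rotation": [0.02,0,0.07]},
    {"dp": [-0.4,0.03,0.07],"rotation": [0.01,0,0.07]},
    {"dp": [-0.41,0.03,0.08],"rotation": [0.02,0,0.07]},
    {"dp": [-0.4,0.03,0.07],"rotation": [0.01,0,0.07]},
    {"dp": [-0.4,0.03,0.08],"rotation": [0.02,0,0.07]},
    {"dp": [-0.41,0.04,0.07],"rotation": [0.01,0,0.08]}
  ],
  "claw": -0.5
}}

```text
time_s: 10.25
eef_pos: [0.452, -0.3211, 0.2834]
orientation: [0.726, 0.688, -0.003, -0.005]
ft_force: [0.6, 0.2, 0.1]
width: 0.747
grasp_force: 0.0
```

```bash
python3 -c "
from h import *
s=snap('wrist','wrist2'); t=snap('top','top2')
print(s['position'],proj(s,[.455,-.3205,.179]),proj(t,[.5803,-.043,.06]))
c=t['pixels'][150:300,300:400,::-1]
cv2.imwrite('pics/w2.png',np.hstack([cv2.resize(s['pixels'][:,:,::-1],(400,300)),cv2.resize(c,(200,300))]))
plan([.455,-.3205,.193],-3,8)"
```

```text
[ 0.45796376 -0.23588249  0.3657821 ] [324.7647061 273.1293098] [354.67851273 233.23784268]
at [ 0.4517 -0.3228  0.2827] force [-0.89  0.86 -0.49] w 0.746 g 0.0 t 10.35 q6 [-0.66  0.06  1.88 -0.01  1.22 -0.6 ]
{"dp":[0.0, 0.01, 0.11],"rotation":[-0.02, -0.0, -0.01]},
{"dp":[0.0, 0.0, 0.11],"rotation":[-0.02, -0.0, -0.01]},
{"dp":[0.0, 0.0, 0.11],"rotation":[-0.02, -0.0, -0.01]},
{"dp":[0.0, 0.01, 0.11],"rotation":[-0.02, -0.0, -0.0]},
{"dp":[0.01, 0.0, 0.11],"rotation":[-0.02, -0.0, -0.01]},
{"dp":[0.0, 0.01, 0.12],"rotation":[-0.02, -0.01, -0.0]},
{"dp":[0.01, 0.0, 0.11],"rotation":[-0.02, -0.0, -0.01]},
{"dp":[0.0, 0.01, 0.12],"rotation":[-0.03, -0.01, -0.0]},
end [ 0.4552 -0.3209  0.1927]
```

View pics/w2.png

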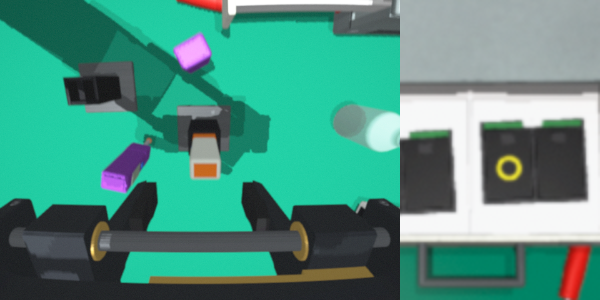

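Wrist view: the orange top is at (328,274), within 1.5 mm of the estimate. Top view: the ring is at (354.5,234), matching the side estimate.

>>> {"api": "apply_moves", "payload": {
  "series": [
    {"dp": [0,0.01,0.11],"rotation": [-0.02,0,0]},
    {"dp": [0,0.01,0.11],"rotation": [-0.02,0,0]},
    {"dp": [0,0,0.11],"rotation": [-0.02,0,0]},
    {"dp": [0,0.01,0.11],"rotation": [-0.02,0,0]},
    {"dp": [0,0.01,0.11],"rotation": [-0.02,0,0]},
    {"dp": [0,0,0.12],"rotation": [-0.02,0,0]},
    {"dp": [0,0,0.11],"rotation": [-0.02,0,0]},
    {"dp": [0,0,0.12],"rotation": [-0.02,0,0]}
  ]
}}

```text
time_s: 11.35
eef_pos: [0.4568, -0.3209, 0.1949]
orientation: [0.726, 0.688, 0.001, 0.001]
ft_force: [0.2, 0.6, -0.3]
width: 0.75
grasp_force: 0.0
```

```bash
python3 -c "
from h import *
s=snap('side','side3')
def ring(o,z):
    im=cv2.cvtColor(load(o)['pixels'],cv2.COLOR_RGB2HSV);m=cv2.inRange(im,(22,120,120),(35,255,255))
    n,l,st,c=cv2.connectedComponentsWithStats(m);i=[i for i in range(1,n) if np.hypot(*(c[i]-z))<15]
    print(o,st[i]); ys,xs=np.nonzero(np.isin(l,i)); return (xs.min()+xs.max())/2,(ys.min()+ys.max())/2
a=ring('side3',(361,269));b=ring('top2',(354.5,234));print(a,b)
print(tri((s,a),(load('top2'),b)),atz(s,a,.06),atz(load('top2'),b,.06))
plan([.456,-.3205,.193],-3,4)"
```

```text
side3 [[354 263  14  12  97]]
top2 [[348 228  13  12  92]]
(np.float64(360.5), np.float64(268.5)) (np.float64(354.0), np.float64(233.5))
(array([ 0.57983991, -0.04150178,  0.0604943 ]), [np.float64(0.000268514653419067), np.float64(0.0002685146534189867)]) [ 0.58036183 -0.04133975  0.06      ] [ 0.57969008 -0.04139126  0.06      ]
at [ 0.4559 -0.3202  0.193 ] force [-0.    1.11 -0.66] w 0.752 g 0.0 t 11.4 q6 [-0.66  0.14  1.97  0.    1.04 -0.61]
{"dp":[-0.0, 0.0, 0.0],"rotation":[0.0, -0.01, -0.0]},
{"dp":[-0.0, 0.0, 0.0],"rotation":[0.01, -0.0, -0.0]},
{"dp":[-0.0, 0.0, 0.0],"rotation":[0.0, -0.01, -0.0]},
{"dp":[-0.0, 0.0, 0.0],"rotation":[0.01, -0.0, -0.01]},
end [ 0.4559 -0.3202  0.193 ]
```

>>> {"api": "apply_moves", "payload": {
  "series": [
    {"dp": [0,0,0],"rotation": [0,0,0]},
    {"dp": [0,0,0],"rotation": [0,0,0]},
    {"dp": [0,0,0],"rotation": [0,0,0]},
    {"dp": [0,0,0],"rotation": [0,0,0]},
    {"dp": [0,0,0],"rotation": [0,0,0]},
    {"dp": [0,0,0],"rotation": [0,0,0]},
    {"dp": [0,0,0],"rotation": [0,0,0]},
    {"dp": [0,0,0],"rotation": [0,0,0]}
  ],
  "claw": 1,
  "newtons": 25
}}

```text
time_s: 12.4
eef_pos: [0.457, -0.321, 0.1961]
orientation: [0.726, 0.688, 0.001, 0.002]
ft_force: [-0.7, 0.1, 2.3]
width: 0.337
grasp_force: 25.0
```

>>> {"api": "apply_moves", "payload": {
  "series": [
    {"dp": [0,0,-0.05],"rotation": [0,0,0]},
    {"dp": [0,0,-0.1],"rotation": [0,0,0]},
    {"dp": [0,0,-0.15],"rotation": [0,0,0]},
    {"dp": [0,0,-0.2],"rotation": [0,0,0]},
    {"dp": [0,0,-0.25],"rotation": [0,0,0]},
    {"dp": [0,0,-0.25],"rotation": [0,0,0]},
    {"dp": [0,0,-0.25],"rotation": [0,0,0]},
    {"dp": [0,0,-0.15],"rotation": [0,0,0]}
  ]
}}

```text
time_s: 13.4
eef_pos: [0.4567, -0.3211, 0.3382]
orientation: [0.726, 0.688, 0.001, 0.003]
ft_force: [-0.0, -0.0, -1.0]
width: 0.34
grasp_force: 25.0
```

```bash
python3 -c "
from h import *
plan([.5765,-.041,.335],-3,16)"
```

```text
at [ 0.4567 -0.3211  0.3382] force [-0.03 -0.01 -1.  ] w 0.34 g 24.99 t 13.4 q6 [-0.66  0.02  1.82  0.    1.3  -0.61]
{"dp":[0.18, 0.07, 0.0],"rotation":[0.01, 0.0, -0.0]},
{"dp":[0.18, 0.07, 0.0],"rotation":[0.01, 0.0, -0.0]},
{"dp":[0.18, 0.06, 0.0],"rotation":[0.0, 0.0, -0.0]},
{"dp":[0.18, 0.07, 0.0],"rotation":[0.01, 0.0, -0.0]},
{"dp":[0.18, 0.06, 0.0],"rotation":[0.0, 0.0, -0.0]},
{"dp":[0.18, 0.07, 0.0],"rotation":[0.01, 0.0, -0.0]},
{"dp":[0.18, 0.06, 0.0],"rotation":[0.0, 0.0, -0.0]},
{"dp":[0.18, 0.07, 0.0],"rotation":[0.01, 0.0, -0.0]},
{"dp":[0.18, 0.06, 0.0],"rotation":[0.0, 0.0, -0.0]},
{"dp":[0.18, 0.07, 0.0],"rotation":[0.01, 0.0, -0.0]},
{"dp":[0.18, 0.06, 0.0],"rotation":[0.0, 0.0, -0.0]},
{"dp":[0.18, 0.07, 0.01],"rotation":[0.01, 0.01, -0.0]},
{"dp":[0.17, 0.06, 0.01],"rotation":[0.0, 0.0, -0.0]},
{"dp":[0.18, 0.07, 0.0],"rotation":[0.01, 0.01, -0.0]},
{"dp":[0.17, 0.06, 0.01],"rotation":[0.0, 0.0, -0.0]},
{"dp":[0.18, 0.07, 0.0],"rotation":[0.01, 0.01, -0.01]},
end [ 0.5766 -0.041   0.335 ]
```

>>> {"api": "apply_moves", "payload": {
  "series": [
    {"dp": [0.1,0.04,0],"rotation": [0.01,0,0]},
    {"dp": [0.18,0.07,0],"rotation": [0.01,0,0]},
    {"dp": [0.2,0.07,0],"rotation": [0.01,0,0]},
    {"dp": [0.2,0.07,0],"rotation": [0.01,0,0]},
    {"dp": [0.2,0.07,0],"rotation": [0.01,0,0]},
    {"dp": [0.2,0.07,0],"rotation": [0.01,0,0]},
    {"dp": [0.2,0.07,0],"rotation": [0,0,0]},
    {"dp": [0.2,0.07,0],"rotation": [0,0,0]}
  ]
}}

```text
time_s: 14.4
eef_pos: [0.5169, -0.1734, 0.3339]
orientation: [0.725, 0.689, -0.001, -0.002]
ft_force: [-0.2, -0.5, -1.2]
width: 0.333
grasp_force: 25.0
```

>>> {"api": "apply_moves", "payload": {
  "series": [
    {"dp": [0.2,0.08,0],"rotation": [0.01,0,0]},
    {"dp": [0.2,0.08,0],"rotation": [0.01,0,0]},
    {"dp": [0.2,0.08,0],"rotation": [0,0,0]},
    {"dp": [0.2,0.08,0],"rotation": [0,0,0]},
    {"dp": [0.2,0.08,0],"rotation": [0,0,0]},
    {"dp": [0.2,0.08,0.01],"rotation": [0,0,0]},
    {"dp": [0.2,0.08,0.01],"rotation": [0,0,0]},
    {"dp": [0.15,0.04,0.01],"rotation": [0,0,0]}
  ]
}}

```text
time_s: 15.4
eef_pos: [0.5856, -0.0227, 0.3322]
orientation: [0.725, 0.688, -0.001, -0.001]
ft_force: [0.1, 1.2, -1.7]
width: 0.337
grasp_force: 25.0
```

```bash
python3 -c "
from h import *
plan([.580,-.0415,.275],-3,8)"
```

```text
at [ 0.5856 -0.0227  0.3322] force [ 0.05  1.18 -1.7 ] w 0.337 g 24.99 t 15.4 q6 [-0.08  0.08  1.76 -0.    1.3  -0.03]
{"dp":[-0.02, -0.01, 0.07],"rotation":[-0.0, 0.0, 0.0]},
{"dp":[-0.02, -0.01, 0.07],"rotation":[-0.0, 0.0, 0.0]},
{"dp":[-0.03, -0.0, 0.07],"rotation":[-0.01, 0.0, 0.0]},
{"dp":[-0.02, -0.01, 0.07],"rotation":[-0.0, 0.0, 0.0]},
{"dp":[-0.03, -0.0, 0.07],"rotation":[-0.01, 0.0, 0.0]},
{"dp":[-0.02, -0.01, 0.07],"rotation":[-0.0, 0.0, 0.0]},
{"dp":[-0.03, -0.0, 0.08],"rotation":[-0.01, 0.0, 0.0]},
{"dp":[-0.02, -0.01, 0.07],"rotation":[-0.0, 0.0, 0.0]},
end [ 0.5796 -0.0414  0.2752]
```

>>> {"api": "apply_moves", "payload": {
  "series": [
    {"dp": [-0.05,-0.02,0],"rotation": [0,0,0]},
    {"dp": [-0.05,-0.02,0.05],"rotation": [0,0,0]},
    {"dp": [-0.05,-0.01,0.1],"rotation": [-0.01,0,0]},
    {"dp": [-0.04,-0.01,0.1],"rotation": [-0.01,0,0]},
    {"dp": [0,0,0.1],"rotation": [-0.01,0,0]},
    {"dp": [0,0,0.1],"rotation": [0,0,0]},
    {"dp": [0,0,0.07],"rotation": [0,0,0]},
    {"dp": [0,0,0.05],"rotation": [0,0,0]}
  ]
}}

```text
time_s: 16.4
eef_pos: [0.578, -0.0426, 0.2749]
orientation: [0.725, 0.688, -0.0, -0.0]
ft_force: [0.4, 0.4, -0.8]
width: 0.341
grasp_force: 25.0
```

```bash
python3 -c "
from h import *
for n in('side','wrist','top'): snap(n,n+'4')
s,w,t=[load(n+'4') for n in('side','wrist','top')]
plan([.580,-.0415,.255],-3,4)
P=[.58,-.0415,.0605]
for x in(s,w,t): print('spot',proj(x,P),'tip',proj(x,[.58,-.0415,.093]))
c=lambda x,a,b,k:cv2.resize(x['pixels'][b:b+400//k*1,a:a+400//k,::-1],(400,400),interpolation=cv2.INTER_CUBIC)
u=proj(w,P).astype(int)
cv2.imwrite('pics/p4.png',np.hstack([c(s,320,210,5),c(w,max(0,min(240,u[0]-200)),max(0,min(80,u[1]-200)),1)]))
print(max(0,min(240,u[0]-200)),max(0,min(80,u[1]-200)))"
```

```text
at [ 0.5781 -0.0427  0.2753] force [ 0.78  0.63 -0.78] w 0.338 g 24.99 t 16.55 q6 [-0.12  0.1   1.84 -0.    1.19 -0.06]
{"dp":[0.0, 0.0, 0.05],"rotation":[-0.0, 0.0, -0.0]},
{"dp":[0.0, 0.01, 0.05],"rotation":[-0.0, 0.0, -0.0]},
{"dp":[0.01, 0.0, 0.05],"rotation":[-0.0, 0.0, -0.0]},
{"dp":[0.0, 0.01, 0.05],"rotation":[-0.0, 0.0, -0.0]},
end [ 0.5801 -0.0418  0.2553]
spot [360.42987576 268.48523221] tip [361.27412299 258.49237947]
spot [320.9113725  221.79077613] tip [321.08331718 232.78580215]
spot [354.05645235 233.33432557] tip [354.90538478 230.95159126]
120 21
```

View pics/p4.png

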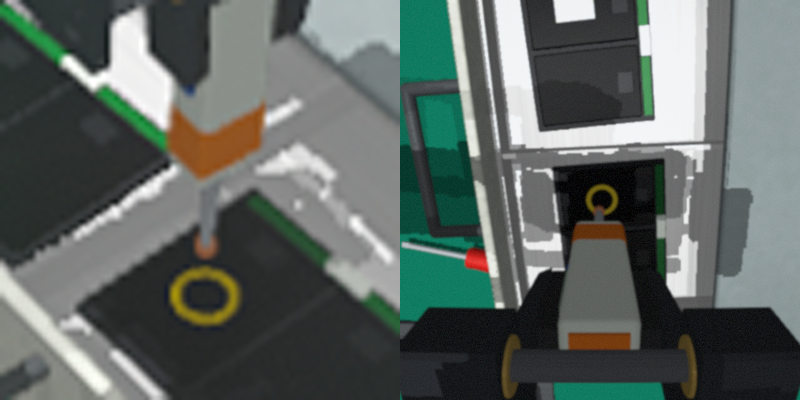

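```bash
python3 -c "
from h import *
s,w=load('side4'),load('wrist4')
print('tip',tri((s,(361.2,260.3)),(w,(319.3,232.5))))
print('ring',tri((s,(360.7,268.8)),(w,(321,220))), atz(w,(321,220),.0605))"
```

```text
tip (array([ 0.57875057, -0.04257653,  0.08917798]), [np.float64(0.000299032220505406), np.float64(0.00029903222050550683)])
ring (array([ 0.58064537, -0.04085669,  0.0581318 ]), [np.float64(0.0006136680949052266), np.float64(0.0006136680949053123)]) [ 0.5801643  -0.03983306  0.0605    ]
```

>>> {"api": "apply_moves", "payload": {
  "series": [
    {"dp": [0.01,0.01,0.05],"rotation": [0,0,0]},
    {"dp": [0.005,0.005,0.05],"rotation": [0,0,0]},
    {"dp": [0,0,0.05],"rotation": [0,0,0]},
    {"dp": [0,0,0.05],"rotation": [0,0,0]},
    {"dp": [0,0,0.03],"rotation": [0,0,0]},
    {"dp": [0,0,0.02],"rotation": [0,0,0]},
    {"dp": [0,0,0.01],"rotation": [0,0,0]},
    {"dp": [0,0,0],"rotation": [0,0,0]}
  ]
}}

```text
time_s: 17.55
eef_pos: [0.5797, -0.0414, 0.2496]
orientation: [0.726, 0.688, -0.0, 0.0]
ft_force: [0.3, 0.1, -1.7]
width: 0.34
grasp_force: 25.0
```

```bash
cat >f.py <<'E'
from h import *
from station import r,eyes
F=[];Z=[]
for i in range(8): eyes.snapshot('side'); x=r.get_state(); F.append(x['ft_force']);Z.append(x['eef_pos'])
print(np.mean(F,0).round(2),np.std(F,0).round(2),np.mean(Z,0).round(4),np.std(Z,0).round(4),x['time_s'])
E
python3 f.py
```

```text
[-0.1  -0.47 -1.22] [0.29 0.32 0.44] [ 0.5797 -0.0414  0.2497] [0. 0. 0.] 17.95
```

>>> {"api": "apply_moves", "payload": {
  "series": [
    {"dp": [0,0,0.01],"rotation": [0,0,0]},
    {"dp": [0,0,0.01],"rotation": [0,0,0]},
    {"dp": [0,0,0.01],"rotation": [0,0,0]},
    {"dp": [0,0,0.01],"rotation": [0,0,0]},
    {"dp": [0,0,0.01],"rotation": [0,0,0]},
    {"dp": [0,0,0.01],"rotation": [0,0,0]},
    {"dp": [0,0,0],"rotation": [0,0,0]},
    {"dp": [0,0,0],"rotation": [0,0,0]}
  ]
}}

```text
time_s: 18.95
eef_pos: [0.5797, -0.0414, 0.2436]
orientation: [0.726, 0.688, -0.0, 0.0]
ft_force: [-0.8, -0.3, -2.0]
width: 0.341
grasp_force: 25.0
```

```bash
python3 f.py
```

```text
[-0.12  0.04 -1.26] [0.41 0.61 0.39] [ 0.5797 -0.0414  0.2436] [0. 0. 0.] 19.35
```

>>> {"api": "apply_moves", "payload": {
  "series": [
    {"dp": [0,0,0.01],"rotation": [0,0,0]},
    {"dp": [0,0,0],"rotation": [0,0,0]},
    {"dp": [0,0,0.01],"rotation": [0,0,0]},
    {"dp": [0,0,0],"rotation": [0,0,0]},
    {"dp": [0,0,0.01],"rotation": [0,0,0]},
    {"dp": [0,0,0],"rotation": [0,0,0]},
    {"dp": [0,0,0],"rotation": [0,0,0]},
    {"dp": [0,0,0],"rotation": [0,0,0]}
  ]
}}

```text
time_s: 20.35
eef_pos: [0.5797, -0.0414, 0.2406]
orientation: [0.726, 0.688, 0.0, 0.0]
ft_force: [-0.0, -0.3, -0.2]
width: 0.339
grasp_force: 25.0
```

```bash
python3 f.py
```

```text
[-0.02 -0.06  0.  ] [0.4  0.54 0.54] [ 0.5797 -0.0414  0.2406] [0. 0. 0.] 20.75
```

>>> {"api": "apply_moves", "payload": {
  "series": [
    {"dp": [0,0,0.01],"rotation": [0,0,0]},
    {"dp": [0,0,0],"rotation": [0,0,0]},
    {"dp": [0,0,0.01],"rotation": [0,0,0]},
    {"dp": [0,0,0],"rotation": [0,0,0]},
    {"dp": [0,0,0.005],"rotation": [0,0,0]},
    {"dp": [0,0,0],"rotation": [0,0,0]},
    {"dp": [0,0,0],"rotation": [0,0,0]},
    {"dp": [0,0,0],"rotation": [0,0,0]}
  ]
}}

```text
time_s: 21.75
eef_pos: [0.5797, -0.0414, 0.2381]
orientation: [0.726, 0.688, -0.0, 0.0]
ft_force: [-0.1, 0.5, 1.0]
width: 0.338
grasp_force: 25.0
```

```bash
python3 f.py; python3 -c "
from h import *
s,w=snap('side','side5'),snap('wrist','wrist5')
c=lambda x,a,b,n:cv2.resize(x['pixels'][b:b+n,a:a+n,::-1],(400,400),interpolation=cv2.INTER_CUBIC)
cv2.imwrite('pics/p5.png',np.hstack([c(s,320,210,80),c(w,270,170,100)]))"
```

```text
[-0.14  0.1   1.15] [0.47 0.53 0.35] [ 0.5797 -0.0414  0.2381] [0. 0. 0.] 22.15
```

View pics/p5.png

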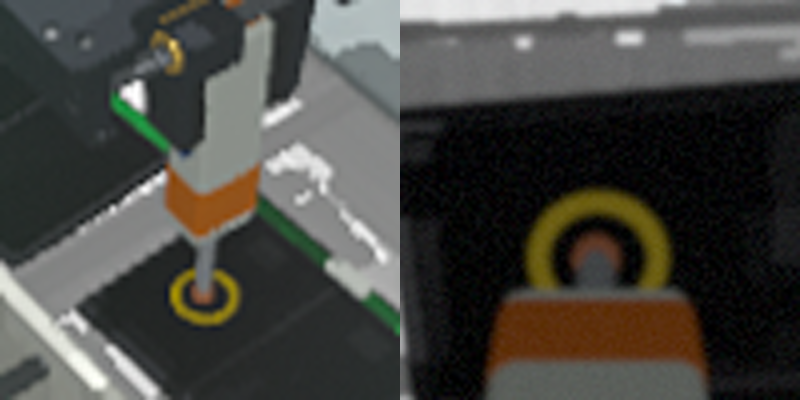

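The tip sits in the middle of the ring: side crop, tip (204,297) in a ring centred at (205,296); wrist crop, tip (597,252) in a ring centred at about (599,258). It presses with about 2.3 N, roughly half-way in, so I'm handing in.

```bash
python3 -c "
from station import job
print(job.hand_in())"
```

```text
the job is handed in; nothing more can be done
None
```

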